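Blow out the bench dispenser into a beaker

ROBOT

A 6-joint arm with a two-finger parallel gripper is mounted at the origin on the work surface. World frame = base frame: x ahead of the robot, y to its left, z up, the work surface at z = 0. Lengths are in m, angles in rad, forces in N, time in s.
With the tool pointing down it reaches from about 0.425 to 0.925 m from the base axis. Payload 12.5 kg.
Tool frame: the origin (TCP) lies on the centre line of the jaws, within the pads' length; the fingertips stand 22 mm ahead of it and the grasp point (between the pads) lies 3 mm ahead of it (finger_overhang is the z of the fingertips in the tool frame, in m); z points along the fingers, y is the direction in which the jaws open and shut (so a half turn about z gives the same grasp; the last joint's range is limited). The gripper opens to 85 mm and grips with 20 to 120 N. Pads are 22 mm wide; open, the fingers measure 114 mm over their backs; the gripper's body (76 mm by 85 mm) begins 54 mm behind the grasp point. The pads swing forward as they close: fully open they stand 13 mm farther back than shut.
Start: joints at [-1.313, 0.491, 1.559, -0, 1.092, -0.106], TCP at [0.222, -0.584, 0.253] pointing down, gripper open.
Joint ranges: [-3.1, 3.1], [-0.84, 2.19], [0.05, 2.79], [-1.13, 4.28], [0.06, 2.93], [-2.69, 2.69]. Speed limits (rad/s): [2.22, 2.22, 2.79, 3.14, 3.14, 3.14].

INTERFACE

Orientations are given as [roll, pitch, yaw] about the fixed x, y, z axes, in that order (R = Rz(yaw) Ry(pitch) Rx(roll)).
In Python, from cell import * gives the robot as it stands.
- The arm moves only by the shell command python3 -m creep 'ROWS'. ROWS is JSON, one flat list of numbers, 7 for each row, row after row: the shift along the tool's x, y, z in mm, then the turn, a rotation vector about the tool's x, y, z in rad, then the closure, from -1 (fully open) to 1 (shut). In form: [dx, dy, dz, rx, ry, rz, claw, dx, dy, dz, rx, ry, rz, claw, ...]. A call has exactly 5 rows; each row is the pose to reach, as a shift and turn from the pose commanded when the call began, along the tool's axes at that moment; what a row does not reach only later rows make up. A row lasts 1/10 s, in which the tool goes at most 50 mm and 8.59 degrees, less where a joint would pass 70% of its speed; a pose out of reach is approached as far as the arm can. A call with a gripper value outside its range is refused whole. The fingers move at their own pace and stop on an object; the grip force is fixed at half the most. Time passes only in rows, so rows that repeat a pose let the fingers close, or fill a call up. It gives the time, the measured TCP pose, the force and the opening at its end, in the units of the state.
- read_state(): the state, without advancing time (a new reading comes with each control period).
- get_image(name): name is "scene" or "top" or "wrist"; returns the picture (480x640x3 uint8, blue, green, red); there is no depth.
- camera_info(name): a dict with "vertical_fov" (degrees; the focal length in pixels is half the picture's height over the tangent of half this angle, whatever the lens; pixels are square), "cx", "cy" (the principal point, pixels), "world_from_camera" (4x4, takes a point from camera to world coordinates). Camera axes: x right, y down, z forward; pixel columns grow to the right and rows downward; lengths in m; the calibration is good to about 2 mm. A picture is of the moment at which its call begins: read the wrist's pose just before it. camera_info takes no time and is no camera call; for the wrist camera it gives the pose at the moment of the call.
- close_job(): hands the job in, once; it reports no verdict.
The state is a dict: "t": time; "q": joint angles; "dq": joint speeds; "joint_torque": joint torques, N m; "tool_pos": TCP position; "ee_rot": TCP orientation; "ft_force": force on the tool from outside, world axes, zero at the start; "torque": the same for the moment, N m; "grip_width": opening from 0.0 (shut) to 1.0 (fully open).
Only numpy, scipy, OpenCV 4.12 (cv2) and the standard library are available. Lean on these libraries where they do the work, as an engineer would, in place of code of your own. Each camera call takes 0.05 s, during which the arm holds its last target.

TASK

Blow out the leaning bench dispenser: set the open straight glass beaker gently upright in the dispenser's pulled-out tray and let go, then slide the tray fully home so that the beaker stands under the spout. Then push the leaning plunger in past the soft first stop and on against the stiffer spring to the second stop, stay there for a moment without ramming it, and let it come all the way back up. Leave the beaker standing under the spout, and do not knock over the beaker or disturb the dish, jar, mortar and spatula.

Things in the scene. Friction and masses are not known exactly. Their poses are not given: they have to be found in the camera images.
- dispenser: Fixed stand. Origin on the bench, z up, x away from the robot's side. Grey base plate 12 mm thick, x -35 to 125, y -75 to 75 mm. Tray rail 60 mm wide, 12 mm high, along +y at x = 30 out to y = 225 mm. Steel column at x = 105, y = -55 mm, 430 mm tall. Clear barrel (50 mm across at most) in the plane y = 0, leaning 28 degrees from vertical, upper end towards -x, with a black plunger head on top.
- plunger_top (a point): Centre of the flat upper face of the plunger's head, a black disc 54 mm across and 10 mm thick, about 265 mm above the bench at rest. Its z axis points up and out along the plunger (28 degrees from vertical); the plunger is pressed along -z of this frame. Its y axis is horizontal, the dispenser's y.
- plunger (a joint): Soft travel of the plunger, in m: 0 at rest, 0.020 at the first stop. A spring pushes it back, 3 N at the start and 5.4 N at the first stop.
- sleeve (a joint): Second travel (m) on the same line: 0 at rest, 0.010 at the second stop. Moves only once the plunger is at the first stop and pushed with over 10 N; 15 N at the second stop, where a firm rubber stop follows. Pressing the head 30 mm in all from rest brings both joints to their ends. Let go, both spring back.
- tray (a joint): Travel of the tray along its rail, in m: 0 pulled out, 0.140 fully home under the spout (a hard stop). Grows towards the dispenser's -y. Slides with about 1.5 N of friction and stays where it is left; it starts between 0 and 0.02.
- tray_floor (a point): Centre of the upper face of the steel tray's floor, 18 mm above the bench. The tray is a square of 76 mm inside with a rim 9 mm above the floor. Axes as the dispenser's: the tray slides home along -y.
- tray_post (a point): Centre of the top of the tray's upright black post, 16 mm in diameter, its top 86 mm above the bench and its foot 20 mm above it; it stands 135 mm to the +y side of the tray's centre (dispenser axes) and moves with the tray. Push or grip it here.
- reservoir (a point): Middle of the underside of the amber reservoir's neck, fixed on the dispenser, 345 mm above the bench. The neck is 28 mm across; from 365 to 435 mm above the bench the reservoir is 90 to 96 mm across. It overhangs the plunger: a vertical gripper cannot come down on the plunger, so press with the tool tilted along it. Cross over or well in front of it. A thin steel pipe runs straight down from here to the barrel.
- spout (a point): Lower tip of the steel spout (10 mm across), 112 mm above the bench, 15 mm above the rim of the beaker when that stands in the tray. Fixed on the dispenser.
- beaker: The open, straight-walled glass beaker, 56 mm in outer diameter (61 mm over its rolled rim), 80 mm tall, wall 3 mm, about 90 g. Origin at the centre of its underside, z up. It starts upright at one of four places left and right of the dispenser, whose other three hold the dish, the jar and the mortar.
- dish: Wide low open glass dish, 90 mm across, 40 mm high. Bystander. Origin under its centre.
- jar: Closed squat amber jar with a black lid, 62 mm across, 75 mm high. Bystander. Origin under its centre.
- mortar: White ceramic bowl (mortar), 88 mm across, 50 mm high. Bystander. Origin under its centre.
- spatula: Spatula, 170 mm long, lying on the bench in front of the dispenser. Bystander. Origin on the bench, x along it.
There are look-alikes about, which are no part of the job. Leave any green, pink or purple look-alike of the beaker alone.

How it is judged:
By the outcome, as a careful person would: the job done as asked, in the order asked, and still so for the second after the job is handed in, with the robot touching nothing.
It also fails if it takes over 72 s, if anything falls off the work surface, if the arm or the gripper's body presses on something with over 40 N, if the wrist force passes 120 N, or if a joint passes its speed limit or range.

## Working session

There is one attempt and no reset: what is moved stays moved. The work goes in short steps, Python scripts to look and compute and a shell command to move; the robot and the scene stay as the last step left them, time stands still between calls to the robot, and variables do not carry over. Pictures are saved under pics/ and viewed, and the job is handed in when it is done.

```bash
mkdir -p pics; ls; python3 - <<'E'
from cell import *
import cv2, numpy as np
s=read_state(); print(s)
for n in ["scene","top","wrist"]:
    c=camera_info(n); print(n,c["vertical_fov"],c["cx"],c["cy"]); print(np.round(c["world_from_camera"],4).tolist())
    cv2.imwrite(f"pics/{n}0.png",get_image(n))
E
```

```text
pics
{'t': 0.0, 'q': array([-1.31257650e+00,  4.91556217e-01,  1.55946601e+00,  1.16536996e-05,
        1.09170514e+00, -1.05598113e-01]), 'dq': array([-0.00092391,  0.0014829 ,  0.00015876, -0.00064159,  0.00020949,
       -0.00211631]), 'joint_torque': array([ 2.82841407e-03, -6.18444085e+01, -2.61590123e+01, -4.08315736e-05,
        4.00704303e-03, -6.23452777e-06]), 'tool_pos': array([ 0.22237375, -0.58387726,  0.2527241 ]), 'ee_rot': array([-3.14046534e+00, -1.29879736e-04,  3.63812489e-01]), 'ft_force': array([ 0.327931  , -0.23236489, -0.00088064]), 'torque': array([ 0.03593368, -0.01948331,  0.00517616]), 'grip_width': 0.9999543572586894}
scene 55.76140012556817 313.5230906123326 234.42160303991415
[[0.2772, 0.7605, -0.5872, 1.2529], [0.9608, -0.2147, 0.1756, -0.2012], [0.0075, -0.6128, -0.7902, 1.2402], [0.0, 0.0, 0.0, 1.0]]
top 49.900649168749155 313.80940772179696 233.7907244213026
[[0.015, -0.9974, 0.0708, 0.3756], [-0.9998, -0.0141, 0.0136, -0.0072], [-0.0125, -0.071, -0.9974, 1.5008], [0.0, 0.0, 0.0, 1.0]]
wrist 66.42038676554856 316.5465547453919 237.22385843475251
[[0.3556, -0.884, -0.3035, 0.3006], [-0.9346, -0.3366, -0.1147, -0.5538], [-0.0008, 0.3244, -0.9459, 0.3739], [0.0, 0.0, 0.0, 1.0]]
```

View pics/scene0.png

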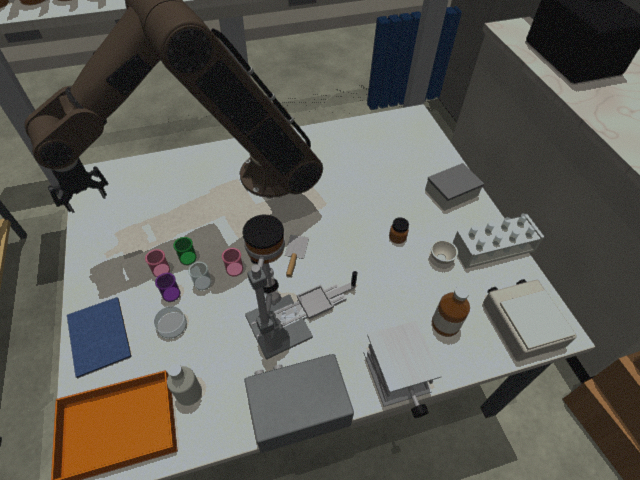

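View pics/top0.png

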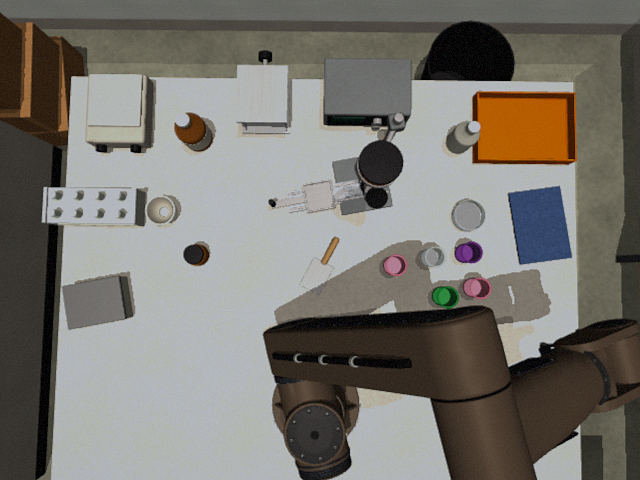

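View pics/wrist0.png

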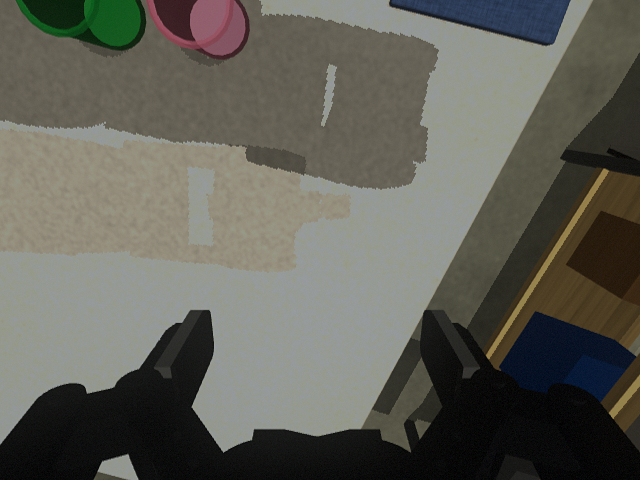

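```bash
cat > h.py <<'E'
from cell import *
import cv2, numpy as np
from scipy.spatial.transform import Rotation as R
def K(n,c=None):
    c=c or camera_info(n); f=240/np.tan(np.radians(c["vertical_fov"])/2); return f,c["cx"],c["cy"],np.array(c["world_from_camera"])
def pz(n,u,v,z,k=None):
    f,cx,cy,T=k or K(n); d=T[:3,:3]@np.array([(u-cx)/f,(v-cy)/f,1]); o=T[:3,3]; return o+d*(z-o[2])/d[2]
def proj(n,P,k=None):
    f,cx,cy,T=k or K(n); p=T[:3,:3].T@(np.asarray(P)-T[:3,3]); return np.array([cx+f*p[0]/p[2],cy+f*p[1]/p[2]])
E
python3 - <<'E'
from h import *
print(camera_info("top").keys(), {k:v for k,v in camera_info("top").items() if k not in("world_from_camera",)})
im=cv2.imread("pics/top0.png")
cv2.imwrite("pics/topA.png",cv2.resize(im[100:300,250:500],None,fx=3.2,fy=3,interpolation=cv2.INTER_CUBIC) if 0 else cv2.resize(im[100:290,255:505],None,fx=3.2,fy=3.2-0.0,interpolation=cv2.INTER_CUBIC)[:600])
im=cv2.imread("pics/scene0.png")
cv2.imwrite("pics/sceneA.png",cv2.resize(im[210:360,140:370],None,fx=3.4,fy=3.4,interpolation=cv2.INTER_CUBIC))
E
```

```text
dict_keys(['vertical_fov', 'cx', 'cy', 'world_from_camera']) {'vertical_fov': 49.900649168749155, 'cx': 313.80940772179696, 'cy': 233.7907244213026}
```

View pics/topA.png

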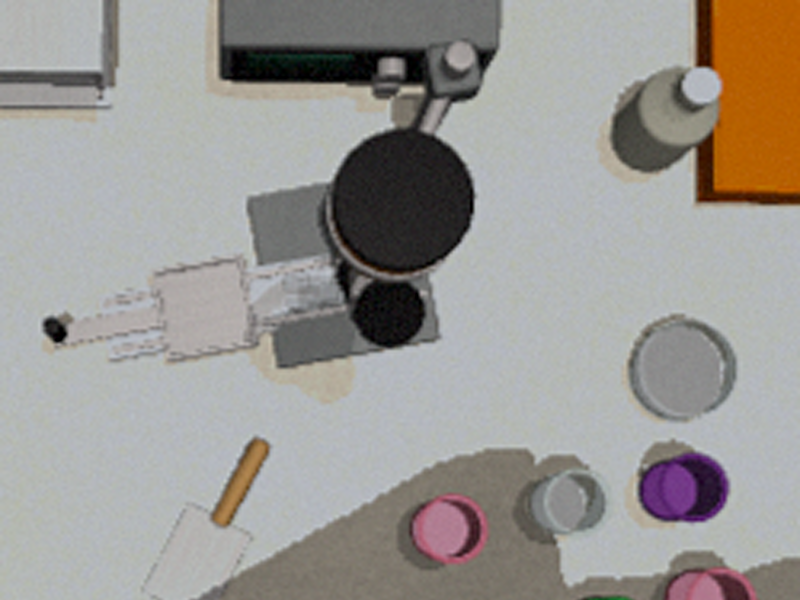

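View pics/sceneA.png

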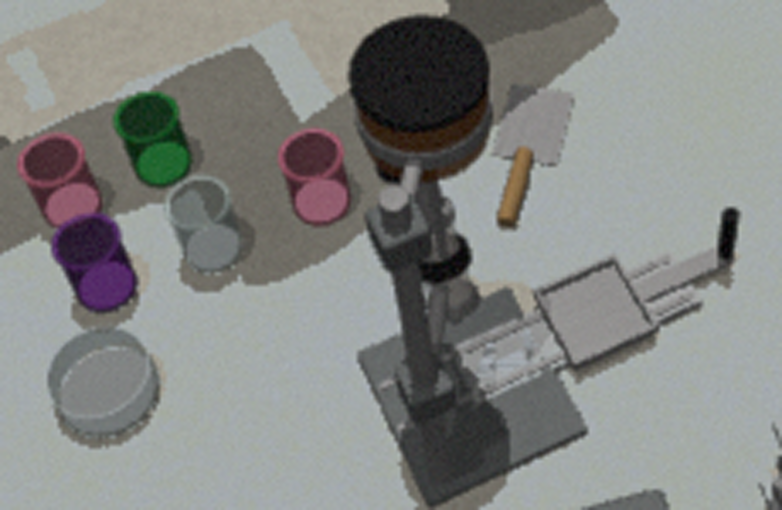

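```bash
python3 - <<'E'
from h import *
from scipy.optimize import least_squares
T=lambda u,v:(255+u/3.2,100+v/3.2)
S=lambda u,v:(140+u/3.4,210+v/3.4)
kt,ks=K("top"),K("scene")
obs=[("t",T(440,337),(-.035,-.075,.012)),("t",T(277,367),(-.035,.075,.012)),("t",T(248,198),(.125,.075,.012)),
("s",S(585,432),(.125,.075,.012)),("s",S(432,503),(.125,-.075,.012)),("s",S(360,355),(-.035,-.075,.012))]
def W(p,P): c,s=np.cos(p[2]),np.sin(p[2]); return np.array([p[0]+c*P[0]-s*P[1],p[1]+s*P[0]+c*P[1],P[2]])
def res(p,sep=False):
    r=[proj("",W(p,P),kt if n=="t" else ks)-np.array(o) for n,o,P in obs]
    return np.array(r) if sep else np.ravel(r)
s=least_squares(res,[.6,-.1,.15]); p=s.x; print(p,np.degrees(p[2]));print(res(p,True).round(2))
def inv(Q): d=np.array(Q)[:2]-p[:2];c,s=np.cos(p[2]),np.sin(p[2]); return np.array([c*d[0]+s*d[1],-s*d[0]+c*d[1]])
for nm,o,z in [("plunger",T(389,313),.265),("res top",T(403,202),.44),("column",T(460,58),.43),("post",T(55,329),.086),
 ("tray c1",T(157,272),.027),("c2",T(241,258),.027),("c3",T(254,345),.027),("c4",T(168,360),.027),("beaker rim",T(569,501),.08)]:
    q=pz("",*o,z,kt); print(nm,q.round(4),inv(q).round(4))
for nm,o,z in [("beaker rim",S(199,207),.08),("post",S(731,211),.086),("plunger",S(445,250),.265)]:
    q=pz("",*o,z,ks); print("scene",nm,q.round(4),inv(q).round(4))
E
```

```text
[ 0.59004445 -0.13278583  0.20389898] 11.682550923389602
[[-0.2  -1.26]
 [-0.06 -0.91]
 [-1.49 -1.58]
 [ 0.57 -2.  ]
 [-1.4  -0.13]
 [-1.92 -1.57]]
plunger [ 0.5524 -0.1404  0.265 ] [-0.0384  0.0002]
res top [ 0.6001 -0.1301  0.44  ] [0.0104 0.0006]
column [ 0.6988 -0.1683  0.43  ] [ 0.0994 -0.0568]
post [0.5603 0.1284 0.086 ] [0.0237 0.2618]
tray c1 [0.6209 0.043  0.027 ] [0.0658 0.1659]
c2 [ 0.6346 -0.0325  0.027 ] [0.064  0.0892]
c3 [ 0.5559 -0.0452  0.027 ] [-0.0157  0.0927]
c4 [0.5413 0.0319 0.027 ] [-0.0144  0.1711]
beaker rim [ 0.4184 -0.3155  0.08  ] [-0.2051 -0.1442]
scene beaker rim [ 0.4306 -0.3187  0.08  ] [-0.1938 -0.1498]
scene post [0.5679 0.1361 0.086 ] [0.0328 0.2678]
scene plunger [ 0.6489 -0.1306  0.265 ] [ 0.0581 -0.0098]
```

```bash
cat >> h.py <<'E'
def go(x,y,z,yaw,tilt=None,Rt=None):
    s=read_state(); Rc=R.from_euler("xyz",s["ee_rot"]); Rt=Rt or R.from_euler("xyz",[np.pi,0,yaw])
    d=Rc.inv().apply(np.array([x,y,z])-s["tool_pos"])*1000; r=(Rc.inv()*Rt).as_rotvec()
    print("t",round(s["t"],2),"pos",s["tool_pos"].round(4),"rot",s["ee_rot"].round(4),"F",s["ft_force"].round(1),"w",round(s["grip_width"],3),"q",s["q"].round(2)); print("-> d mm",d.round(1),"rotvec",r.round(4))
E
python3 -m creep '[40,-25,0,0,0,-0.13,-1, 80,-50,0,0,0,-0.26,-1, 120,-75,0,0,0,-0.39,-1, 160,-100,0,0,0,-0.52,-1, 200,-125,0,0,0,-0.65,-1]'
python3 -c "
from h import *
go(.424,-.317,.25,1.309)"
```

```text
t: 0.65
tool_pos: [0.3656, -0.3945, 0.2532]
ee_rot: [-3.142, -0.0, 1.019]
ft_force: [0.8, -1.0, 0.1]
grip_width: 0.996
t 0.65 pos [ 0.3656 -0.3945  0.2532] rot [-3.1415 -0.      1.0189] F [ 0.8 -1.   0.1] w 0.996 q [-0.95  0.37  1.77 -0.    1.   -0.39]
-> d mm [96.6  9.1  3.2] rotvec [-1.000e-04 -0.000e+00 -2.901e-01]
```

```bash
python3 -m creep '[35,3,0,0,0,-0.1,-1, 70,6,0,0,0,-0.2,-1, 97,9,3,0,0,-0.29,-1, 97,9,3,0,0,-0.29,-1, 97,9,3,0,0,-0.29,-1]'
python3 -c "
from h import *
go(.424,-.317,.25,1.309)
k=K('wrist');np.save('w1.npy',np.array([*k[:3],*k[3].ravel()]))
cv2.imwrite('pics/w1.png',get_image('wrist'))"
```

```text
t: 1.15
tool_pos: [0.4239, -0.3183, 0.2502]
ee_rot: [-3.141, 0.0, 1.304]
ft_force: [-0.6, -0.4, 0.6]
grip_width: 1.002
t 1.15 pos [ 0.4239 -0.3183  0.2502] rot [-3.1413e+00  1.0000e-04  1.3040e+00] F [-0.6 -0.4  0.6] w 1.002 q [-0.77  0.36  1.79 -0.    0.99 -0.5 ]
-> d mm [ 1.3 -0.2  0.2] rotvec [-0.0003  0.0001 -0.005 ]
```

View pics/w1.png

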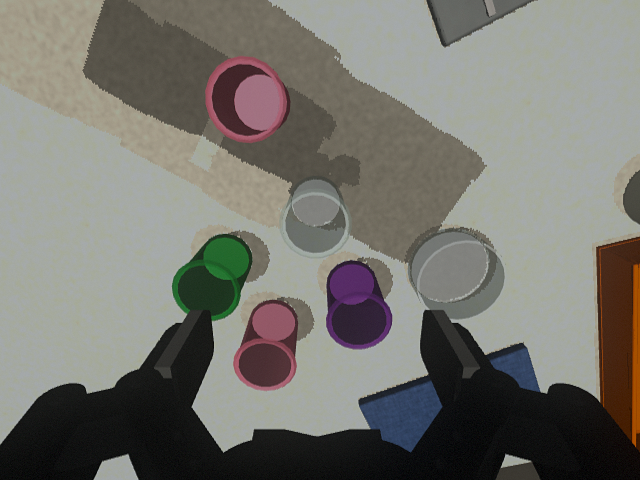

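```bash
python3 - <<'E'
from h import *
im=cv2.imread("pics/w1.png")
cv2.imwrite("pics/w1c.png",cv2.resize(im[150:350,160:410],None,fx=3,fy=3,interpolation=cv2.INTER_CUBIC))
E
```

```text
(no output)
```

View pics/w1c.png

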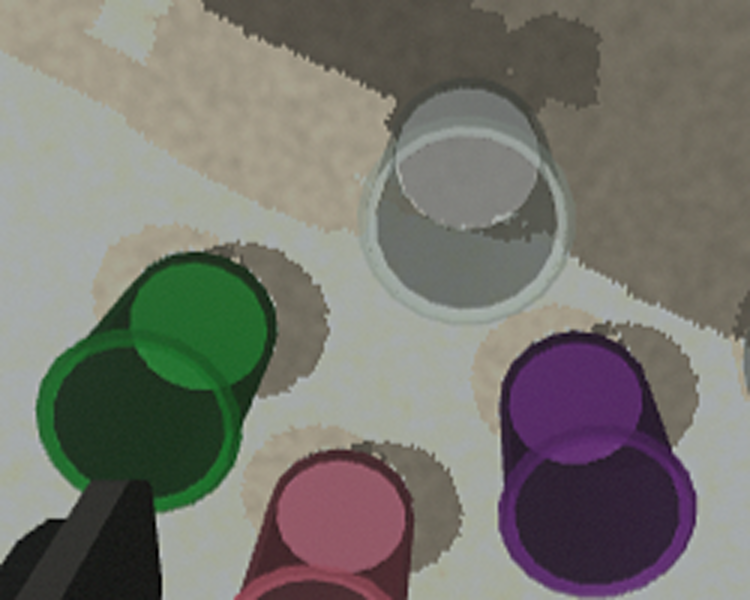

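```bash
python3 - <<'E'
from h import *
a=np.load("w1.npy");k=(a[0],a[1],a[2],a[3:].reshape(4,4))
def C(u,v): return 160+u/3-.33,150+v/3-.33
for nm,p,z in [("rim",C(466,221),.08),("rimL",C(359,215),.08),("rimR",C(574,215),.08),("rimB",C(468,324),.08),("rimT",C(464,118),.08),("base",C(468,158),.004),("green rim",C(139,420),.08),("purple",C(597,512),.08),("purple base",C(575,398),.004),("pink2",(265,359),.08),("pink1",(246.5,100),.08),("dishrim",(456,273),.04)]:
    print(nm,pz("",*p,z,k).round(4))
E
```

```text
rim [ 0.4216 -0.3215  0.08  ]
rimL [ 0.3936 -0.312   0.08  ]
rimR [ 0.4508 -0.3277  0.08  ]
rimB [ 0.414  -0.3513  0.08  ]
rimT [ 0.4287 -0.2936  0.08  ]
base [ 0.4219 -0.3221  0.004 ]
green rim [ 0.3125 -0.355   0.08  ]
purple [ 0.4355 -0.421   0.08  ]
purple base [ 0.436  -0.4199  0.004 ]
pink2 [ 0.3402 -0.4385  0.08  ]
pink1 [ 0.3978 -0.2156  0.08  ]
dishrim [ 0.5392 -0.4194  0.04  ]
```

```bash
python3 -c "
from h import *
go(.422,-.3217,.048,1.304)"
```

```text
t 1.2 pos [ 0.4236 -0.3188  0.2503] rot [-3.1414e+00  2.0000e-04  1.3028e+00] F [ 0.   0.  -0.5] w 1.004 q [-0.77  0.36  1.79 -0.    0.99 -0.5 ]
-> d mm [ -3.1  -0.7 202.3] rotvec [-0.0001  0.0002 -0.0012]
```

```bash
python3 -m creep '[-3,-1,40,0,0,0,-1, -3,-1,80,0,0,0,-1, -3,-1,115,0,0,0,-1, -3,-1,150,0,0,0,-1, -3,-1,150,0,0,0,-1]'
python3 -c "
from h import *
go(.422,-.3217,.048,1.304)
cv2.imwrite('pics/w2.png',get_image('wrist'))"
```

```text
t: 1.7
tool_pos: [0.4201, -0.321, 0.0969]
ee_rot: [-3.136, -0.003, 1.301]
ft_force: [0.2, -0.8, 0.6]
grip_width: 1.0
t 1.7 pos [ 0.4201 -0.321   0.0969] rot [-3.1358e+00 -3.1000e-03  1.3012e+00] F [ 0.2 -0.8  0.6] w 1.0 q [-0.78  0.58  1.94 -0.    0.63 -0.51]
-> d mm [-0.3  2.3 48.9] rotvec [-0.0058 -0.0032 -0.0028]
```

View pics/w2.png

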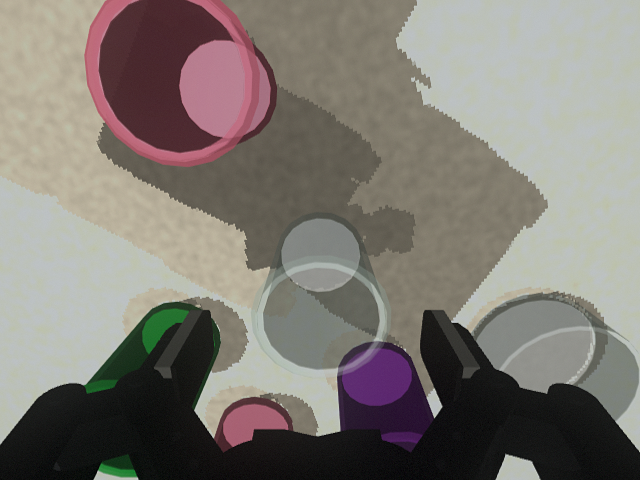

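```bash
python3 -m creep '[0,1,15,0,0,0,-1, 0,1,30,0,0,0,-1, 0,1,42,0,0,0,-1, 0,1,48,0,0,0,-1, 0,1,49,0,0,0,-1]'
python3 -c "
from h import *
go(.422,-.3217,.048,1.304)"
```

```text
t: 2.25
tool_pos: [0.423, -0.3217, 0.0516]
ee_rot: [3.141, 0.0, 1.303]
ft_force: [-0.6, -0.0, 0.2]
grip_width: 0.997
t 2.25 pos [ 0.423  -0.3217  0.0516] rot [3.1414e+00 2.0000e-04 1.3034e+00] F [-0.6 -0.   0.2] w 0.997 q [-0.77  0.66  1.96 -0.    0.53 -0.51]
-> d mm [-0.2 -1.   3.6] rotvec [ 0.0002  0.0002 -0.0006]
```

```bash
python3 -m creep '[0,0,3,0,0,0,-0.3, 0,0,3,0,0,0,0.2, 0,0,3,0,0,0,0.6, 0,0,3,0,0,0,1, 0,0,3,0,0,0,1]'
python3 -c "
from h import *
go(.422,-.3217,.048,1.304)"
```

```text
t: 2.75
tool_pos: [0.4231, -0.3216, 0.049]
ee_rot: [3.141, 0.001, 1.304]
ft_force: [-1.7, 0.0, 6.9]
grip_width: 0.639
t 2.75 pos [ 0.4231 -0.3216  0.049 ] rot [3.1408e+00 6.0000e-04 1.3038e+00] F [-1.7  0.   6.9] w 0.639 q [-0.77  0.66  1.96 -0.    0.52 -0.51]
-> d mm [-0.4 -1.   1. ] rotvec [ 0.0008  0.0006 -0.0002]
```

```bash
python3 -m creep '[0,0,-10,0,0,0,1, 0,0,-30,0,0,0,1, 0,0,-65,0,0,0,1, 0,0,-105,0,0,0,1, 0,0,-140,0,0,0,1]'
python3 -c "
from h import *
go(.45,-.11,.22,1.304)
go(.468,0,.22,1.571+.2)"
```

```text
t: 3.25
tool_pos: [0.4229, -0.3213, 0.1908]
ee_rot: [3.141, 0.0, 1.304]
ft_force: [1.4, -0.9, -1.2]
grip_width: 0.644
t 3.25 pos [ 0.4229 -0.3213  0.1908] rot [3.1409e+00 4.0000e-04 1.3038e+00] F [ 1.4 -0.9 -1.2] w 0.644 q [-0.77  0.44  1.86 -0.    0.85 -0.51]
-> d mm [210.9 -29.5 -29.3] rotvec [ 0.0007  0.0004 -0.0002]
t 3.25 pos [ 0.4229 -0.3213  0.1908] rot [3.1409e+00 4.0000e-04 1.3038e+00] F [ 1.4 -0.9 -1.2] w 0.644 q [-0.77  0.44  1.86 -0.    0.85 -0.51]
-> d mm [321.8 -41.2 -29.4] rotvec [ 0.0006  0.0006 -0.4672]
```

```bash
python3 -m creep '[35,-5,-10,0,0,-0.05,1, 75,-10,-20,0,0,-0.1,1, 120,-15,-29,0,0,-0.17,1, 160,-20,-29,0,0,-0.23,1, 200,-26,-29,0,0,-0.29,1]'
python3 -c "
from h import *
go(.468,0,.22,1.571+.2)"
```

```text
t: 3.75
tool_pos: [0.4506, -0.12, 0.2184]
ee_rot: [3.14, 0.001, 1.596]
ft_force: [0.1, 0.2, -0.7]
grip_width: 0.64
t 3.75 pos [ 0.4506 -0.12    0.2184] rot [3.1403e+00 6.0000e-04 1.5962e+00] F [ 0.1  0.2 -0.7] w 0.64 q [-0.4   0.31  1.98 -0.    0.85 -0.43]
-> d mm [119.5  20.4  -1.7] rotvec [ 0.0013  0.0007 -0.1748]
```

```bash
python3 -m creep '[35,5,-2,0,0,-0.05,1, 75,13,-2,0,0,-0.1,1, 110,20,-2,0,0,-0.15,1, 119,20,-2,0,0,-0.175,1, 119,20,-2,0,0,-0.175,1]'
python3 -c "
from h import *
go(.468,0,.22,1.571+.2)
k=K('wrist');np.save('w3.npy',np.array([*k[:3],*k[3].ravel()]))
cv2.imwrite('pics/w3.png',get_image('wrist'))"
```

```text
t: 4.25
tool_pos: [0.4677, -0.0012, 0.2198]
ee_rot: [3.141, 0.0, 1.772]
ft_force: [-0.7, 0.1, -1.2]
grip_width: 0.643
t 4.25 pos [ 0.4677 -0.0012  0.2198] rot [3.1414e+00 2.0000e-04 1.7715e+00] F [-0.7  0.1 -1.2] w 0.643 q [-0.14  0.31  1.97 -0.    0.86 -0.34]
-> d mm [ 1.1  0.5 -0.2] rotvec [0.0002 0.0002 0.0005]
```

View pics/w3.png

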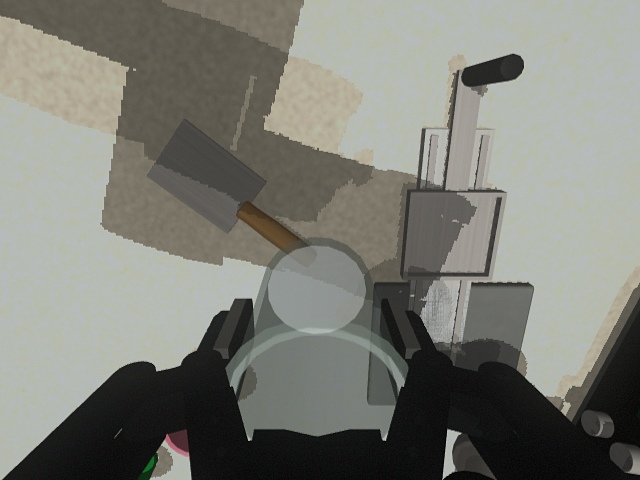

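```bash
python3 - <<'E'
from h import *
im=cv2.imread("pics/w3.png")
cv2.imwrite("pics/w3c.png",cv2.resize(im[170:320,370:550],None,fx=4,fy=4,interpolation=cv2.INTER_CUBIC))
cv2.imwrite("pics/w3d.png",cv2.resize(im[40:110,430:540],None,fx=5,fy=5,interpolation=cv2.INTER_CUBIC))
E
```

```text
(no output)
```

View pics/w3c.png

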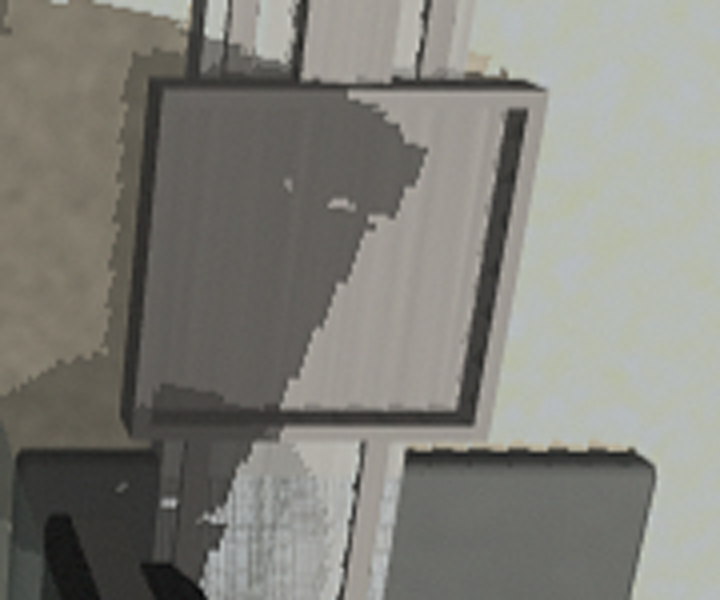

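View pics/w3d.png

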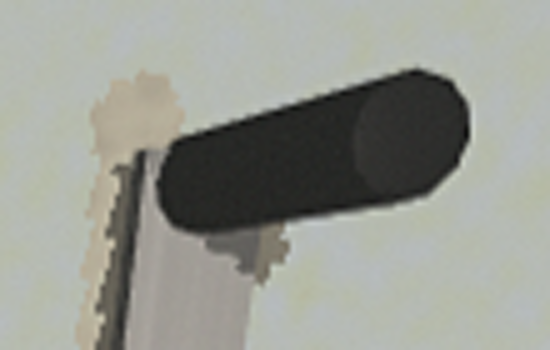

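```bash
python3 - <<'E'
from h import *
a=np.load("w3.npy");k=(a[0],a[1],a[2],a[3:].reshape(4,4)); print(k[3][:3,3])
def C(u,v): return 370+u/4-.375,170+v/4-.375
P=[pz("",*C(*c),.027,k) for c in [(161,88),(547,90),(490,440),(134,437)]]
for p in P: print(p.round(4))
for i in range(4): d=P[(i+1)%4]-P[i]; print("side",np.linalg.norm(d).round(4),np.degrees(np.arctan2(d[1],d[0])).round(1))
print("c",np.mean(P,0).round(4))
print("floor right", pz("",*C(505,110),.018,k).round(4),pz("",*C(460,410),.018,k).round(4), "floor bottom left",pz("",*C(152,412),.018,k).round(4))
post=pz("",512,66,.086,k); print("post",post.round(4), "foot", pz("",430+195/5-.4,40+185/5-.4,.02,k).round(4))
d=post[:2]-np.mean(P,0)[:2]; print("post-tray",np.linalg.norm(d), np.degrees(np.arctan2(d[1],d[0]))-90)
print("plate", pz("",*C(655,465),.012,k).round(4),pz("",*C(18,455),.012,k).round(4))
E
```

```text
[0.45059012 0.08157598 0.34084999]
[0.5438 0.0328 0.027 ]
[0.6261 0.0491 0.027 ]
[ 0.6435 -0.0329  0.027 ]
[ 0.5609 -0.0489  0.027 ]
side 0.084 11.2
side 0.0838 -78.0
side 0.0841 -169.1
side 0.0834 101.9
c [0.5936 0.     0.027 ]
floor right [0.6236 0.0419 0.018 ] [ 0.6391 -0.0301  0.018 ] floor bottom left [ 0.5665 -0.0453  0.018 ]
post [0.5671 0.1326 0.086 ] foot [0.5658 0.1316 0.02  ]
post-tray 0.13526368760118723 11.31077558599523
plate [ 0.6954 -0.0368  0.012 ] [ 0.5393 -0.0655  0.012 ]
```

```bash
python3 -c "
from h import *
go(.5936,0,.15,1.7715)"
```

```text
t 4.3 pos [ 0.4678 -0.0021  0.2197] rot [3.1413e+00 3.0000e-04 1.7695e+00] F [ 0.5 -0.  -0.6] w 0.642 q [-0.15  0.31  1.97 -0.    0.86 -0.34]
-> d mm [-22.7 123.8  69.7] rotvec [ 0.0003  0.0003 -0.002 ]
```

```bash
python3 -m creep '[-5,25,0,0,0,0,1, -11,60,10,0,0,0,1, -17,95,30,0,0,0,1, -23,119,55,0,0,0,1, -23,124,70,0,0,0,1]'
python3 -c "
from h import *
go(.5936,0,.085,1.7715)
k=K('wrist');np.save('w4.npy',np.array([*k[:3],*k[3].ravel()]))
cv2.imwrite('pics/w4.png',get_image('wrist'))"
```

```text
t: 4.8
tool_pos: [0.5955, -0.0023, 0.1474]
ee_rot: [-3.141, 0.0, 1.766]
ft_force: [-0.5, -0.5, -0.7]
grip_width: 0.642
t 4.8 pos [ 0.5955 -0.0023  0.1474] rot [-3.1410e+00  1.0000e-04  1.7662e+00] F [-0.5 -0.5 -0.7] w 0.642 q [-0.11  0.57  1.74 -0.    0.83 -0.31]
-> d mm [ 2.6 -1.4 62.4] rotvec [-0.0006  0.0001 -0.0053]
```

View pics/w4.png

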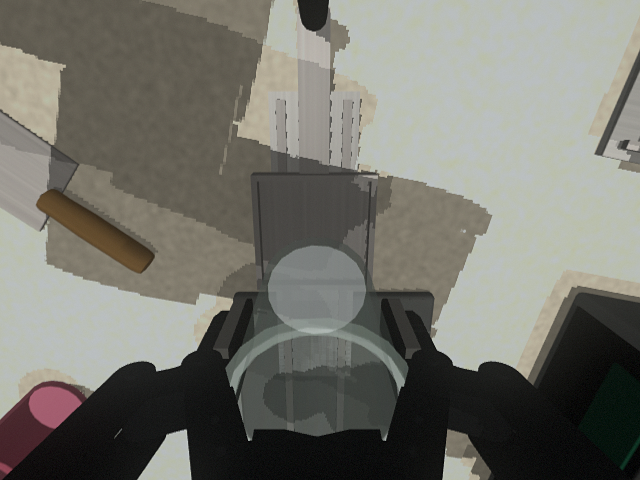

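```bash
python3 -m creep '[2,-1,15,0,0,0,1, 2,-1,30,0,0,0,1, 2,-1,45,0,0,0,1, 2,-1,55,0,0,0,1, 2,-1,60,0,0,0,1]'
python3 -c "
from h import *
go(.5936,0,.067,1.7715)
k=K('wrist');np.save('w5.npy',np.array([*k[:3],*k[3].ravel()]))
cv2.imwrite('pics/w5.png',get_image('wrist'));cv2.imwrite('pics/s5.png',cv2.resize(get_image('scene')[200:350,180:400],None,fx=3.4,fy=3.4,interpolation=cv2.INTER_CUBIC))"
```

```text
t: 5.35
tool_pos: [0.5921, 0.0008, 0.0891]
ee_rot: [-3.141, -0.0, 1.768]
ft_force: [0.6, 0.6, -0.2]
grip_width: 0.641
t 5.35 pos [0.5921 0.0008 0.0891] rot [-3.1408e+00 -1.0000e-04  1.7678e+00] F [ 0.6  0.6 -0.2] w 0.641 q [-0.11  0.65  1.79 -0.    0.7  -0.31]
-> d mm [-1.   1.4 22.1] rotvec [-0.0008 -0.0001 -0.0037]
```

View pics/w5.png

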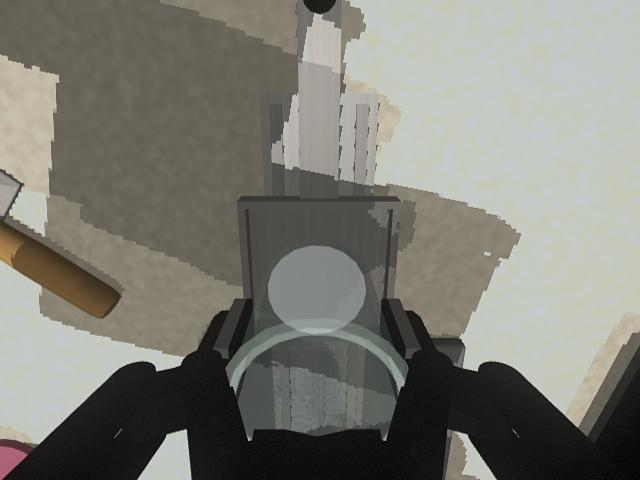

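View pics/s5.png

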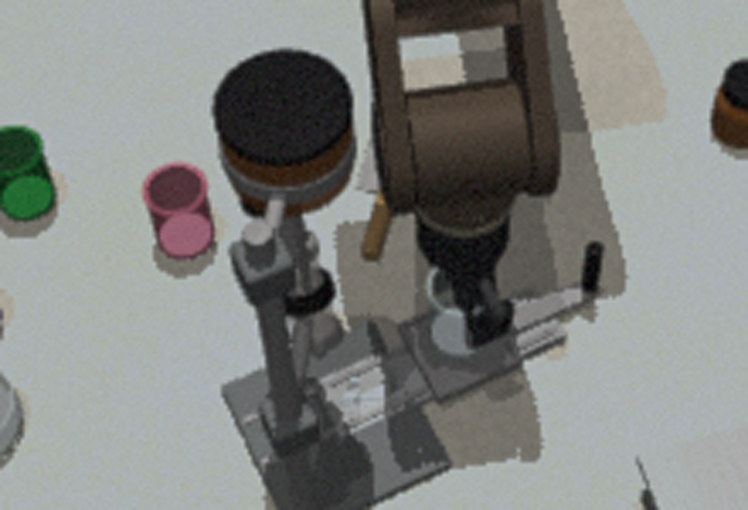

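```bash
python3 - <<'E'
from h import *
a=np.load("w5.npy");k=(a[0],a[1],a[2],a[3:].reshape(4,4))
print(pz("",316.5,289,.043,k).round(4), read_state()["tool_pos"])
for c in [(238,200),(400,200)]: print(pz("",*c,.027,k).round(4))
E
```

```text
[ 5.921e-01 -2.000e-04  4.300e-02] [0.59232044 0.00098622 0.08929035]
[0.5445 0.0336 0.027 ]
[0.6257 0.0497 0.027 ]
```

```bash
python3 -m creep '[-1,1,6,0,0,0,1, -1,1,11,0,0,0,1, -1,1,15,0,0,0,1, -1,1,18,0,0,0,1, -1,1,20,0,0,0,1]'
python3 -c "
from h import *
go(.5936,0,.067,1.7715)"
```

```text
t: 5.95
tool_pos: [0.5938, 0.0006, 0.069]
ee_rot: [-3.141, 0.0, 1.769]
ft_force: [-0.3, 0.1, -0.5]
grip_width: 0.64
t 5.95 pos [0.5938 0.0006 0.069 ] rot [-3.1413  0.      1.7689] F [-0.3  0.1 -0.5] w 0.64 q [-0.11  0.68  1.79 -0.    0.67 -0.31]
-> d mm [-0.6 -0.3  2. ] rotvec [-0.0003  0.     -0.0026]
```

```bash
python3 -m creep '[0,0,0.5,0,0,0,1, 0,0,1,0,0,0,1, 0,0,1.5,0,0,0,1, 0,0,2,0,0,0,1, 0,0,2,0,0,0,1]'
```

```text
t: 6.45
tool_pos: [0.5939, 0.0006, 0.0673]
ee_rot: [3.142, 0.0, 1.769]
ft_force: [-0.4, -0.4, -1.1]
grip_width: 0.64
```

```bash
python3 -m creep '[0,0,0.7,0,0,0,1, 0,0,1.3,0,0,0,1, 0,0,2,0,0,0,1, 0,0,2,0,0,0,1, 0,0,2,0,0,0,1]'
```

```text
t: 6.95
tool_pos: [0.5939, 0.0005, 0.0669]
ee_rot: [3.141, 0.001, 1.769]
ft_force: [-5.7, 0.0, 18.0]
grip_width: 0.641
```

```bash
python3 -m creep '[0,0,-1.2,0,0,0,1, 0,0,-1.2,0,0,0,0.2, 0,0,-1.2,0,0,0,0, 0,0,-1.2,0,0,0,-0.2, 0,0,-1.2,0,0,0,-0.4]'
python3 -m creep '[0,0,0,0,0,0,-0.6, 0,0,0,0,0,0,-0.8, 0,0,0,0,0,0,-1, 0,0,0,0,0,0,-1, 0,0,0,0,0,0,-1]'
python3 -c "
from h import *
cv2.imwrite('pics/w6.png',get_image('wrist'))"
```

```text
t: 7.45
tool_pos: [0.594, 0.0006, 0.0666]
ee_rot: [3.141, 0.0, 1.769]
ft_force: [0.1, -0.2, -0.0]
grip_width: 0.7
t: 7.95
tool_pos: [0.5938, 0.0006, 0.0664]
ee_rot: [-3.142, 0.0, 1.769]
ft_force: [0.2, 0.1, 0.1]
grip_width: 0.999
```

View pics/w6.png

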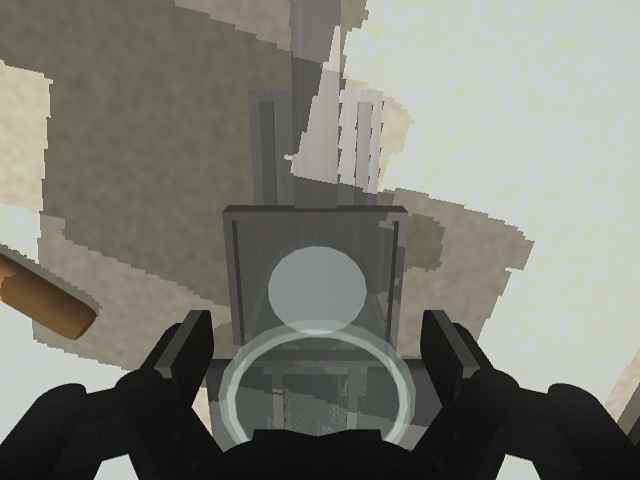

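```bash
python3 -m creep '[0,0,-15,0,0,0,-1, 0,0,-45,0,0,0,-1, 0,0,-85,0,0,0,-1, 15,0,-110,0,0,0,-1, 50,0,-110,0,0,0,-1]'
python3 -c "
from h import *
go(.559,.172,.12,1.7715)"
```

```text
t: 8.5
tool_pos: [0.5857, 0.0485, 0.1813]
ee_rot: [3.134, 0.002, 1.766]
ft_force: [1.0, 0.5, 0.1]
grip_width: 0.999
t 8.5 pos [0.5857 0.0485 0.1813] rot [3.1345e+00 1.9000e-03 1.7661e+00] F [1.  0.5 0.1] w 0.999 q [-0.03  0.52  1.73 -0.    0.88 -0.22]
-> d mm [126.4  -2.6  61. ] rotvec [ 0.0071  0.002  -0.0054]
```

```bash
python3 -m creep '[40,-1,0,0,0,0,-0.5, 80,-2,0,0,0,-0.003,0, 115,-3,0,0,0,-0.005,1, 127,-3,5,0,0,-0.005,1, 127,-3,10,0,0,-0.005,1]'
python3 -c "
from h import *
go(.559,.172,.058,1.7715)
k=K('wrist');np.save('w7.npy',np.array([*k[:3],*k[3].ravel()]))
cv2.imwrite('pics/w7.png',get_image('wrist'))"
```

```text
t: 9.0
tool_pos: [0.5558, 0.1748, 0.1671]
ee_rot: [3.141, 0.0, 1.776]
ft_force: [0.6, -1.0, 0.4]
grip_width: 0.143
t 9.0 pos [0.5558 0.1748 0.1671] rot [3.1406e+00 1.0000e-04 1.7761e+00] F [ 0.6 -1.   0.4] w 0.143 q [ 0.19  0.53  1.76 -0.    0.85 -0.01]
-> d mm [ -3.4   2.5 109.1] rotvec [0.001  0.0001 0.0046]
```

View pics/w7.png

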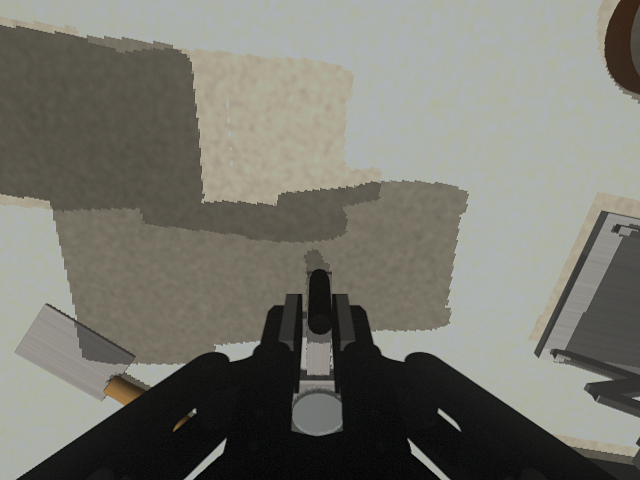

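```bash
python3 -m creep '[0,2,25,0,0,0,1, 0,2,55,0,0,0,1, 0,2,85,0,0,0,1, 0,2,102,0,0,0,1, 0,2,109,0,0,0,1]'
python3 -c "
from h import *
go(.559,.172,.058,1.7715)
k=K('wrist');np.save('w7.npy',np.array([*k[:3],*k[3].ravel()]))
cv2.imwrite('pics/w8.png',get_image('wrist'));cv2.imwrite('pics/s8.png',cv2.resize(get_image('scene')[200:350,180:400],None,fx=3.4,fy=3.4,interpolation=cv2.INTER_CUBIC))"
```

```text
t: 9.55
tool_pos: [0.5579, 0.1722, 0.0558]
ee_rot: [-3.139, 0.0, 1.772]
ft_force: [0.8, -0.5, 1.0]
grip_width: 0.005
t 9.55 pos [0.5579 0.1722 0.0558] rot [-3.1388e+00  2.0000e-04  1.7720e+00] F [ 0.8 -0.5  1. ] w 0.005 q [ 0.19  0.69  1.82 -0.    0.63 -0.01]
-> d mm [-0.4  1.1 -2.2] rotvec [-0.0028  0.0002  0.0005]
```

View pics/w8.png

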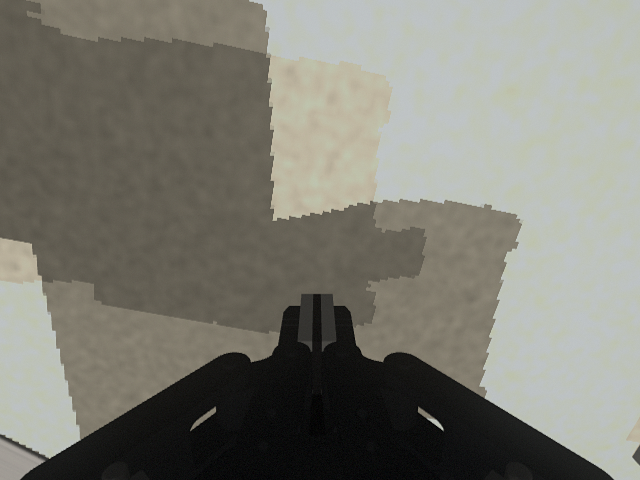

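View pics/s8.png

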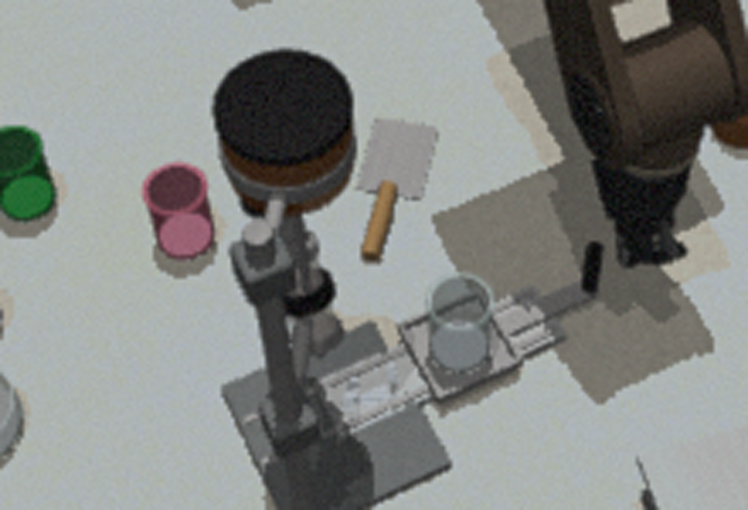

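```bash
python3 -m creep '[-7,0,0,0,0,0,1, -13,0,0,0,0,0,1, -17,0,0,0,0,0,1, -20,0,0,0,0,0,1, -22,0,0,0,0,0,1]'
python3 -m creep '[-2,0,0,0,0,0,1, -5,0,0,0,0,0,1, -9,0,0,0,0,0,1, -14,0,0,0,0,0,1, -20,0,0,0,0,0,1]'
```

```text
t: 10.15
tool_pos: [0.5626, 0.152, 0.0578]
ee_rot: [3.141, 0.0, 1.774]
ft_force: [-0.1, 0.2, -0.1]
grip_width: 0.001
t: 10.65
tool_pos: [0.5665, 0.1325, 0.0575]
ee_rot: [-3.141, 0.0, 1.774]
ft_force: [-1.0, 1.1, 1.0]
grip_width: -0.001
```

```bash
python3 -m creep '[-7,0,0,0,0,0,1, -14,0,0,0,0,0,1, -21,0,0,0,0,0,1, -28,0,0,0,0,0,1, -35,0,0,0,0,0,1]'
python3 -m creep '[-7,0,0,0,0,0,1, -14,0,0,0,0,0,1, -21,0,0,0,0,0,1, -28,0,0,0,0,0,1, -35,0,0,0,0,0,1]'
python3 -c "
from h import *
go(.5936,.0,.058,1.772)
cv2.imwrite('pics/s9.png',cv2.resize(get_image('scene')[200:350,180:400],None,fx=3.4,fy=3.4,interpolation=cv2.INTER_CUBIC))"
```

```text
t: 11.15
tool_pos: [0.5736, 0.0978, 0.0574]
ee_rot: [-3.141, 0.0, 1.774]
ft_force: [-1.2, 1.4, 0.6]
grip_width: 0.001
t: 11.65
tool_pos: [0.5806, 0.0637, 0.0574]
ee_rot: [-3.141, 0.0, 1.774]
ft_force: [-1.8, 0.4, -0.0]
grip_width: 0.001
t 11.65 pos [0.5806 0.0637 0.0574] rot [-3.1414e+00  1.0000e-04  1.7738e+00] F [-1.8  0.4 -0. ] w 0.001 q [-0.    0.69  1.82 -0.    0.63 -0.21]
-> d mm [-65.   -0.1  -0.5] rotvec [-0.0002  0.0001  0.0018]
```

View pics/s9.png

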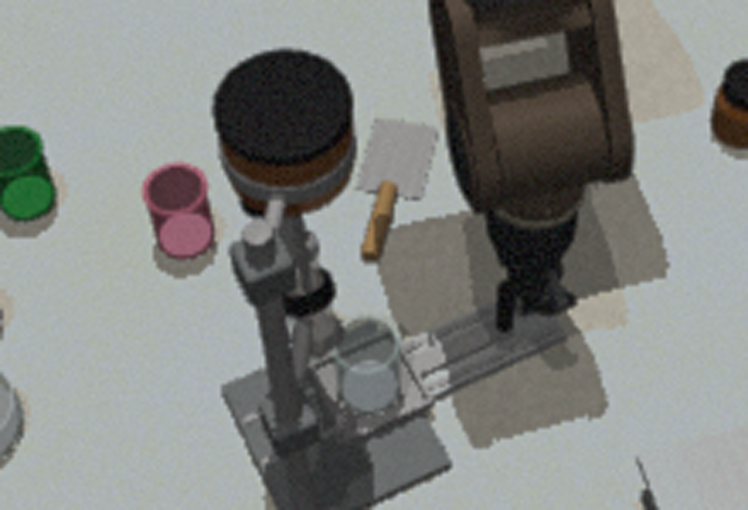

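```bash
python3 -m creep '[-7,0,0,0,0,0,1, -14,0,0,0,0,0,1, -21,0,0,0,0,0,1, -27,0,0,0,0,0,1, -32,0,0,0,0,0,1]'
python3 -m creep '[-2,0,0,0,0,0,1, -4,0,0,0,0,0,1, -6,0,0,0,0,0,1, -7,0,0,0,0,0,1, -8,0,0,0,0,0,1]'
```

```text
t: 12.2
tool_pos: [0.5871, 0.0323, 0.0575]
ee_rot: [-3.142, 0.0, 1.774]
ft_force: [-1.5, 1.9, 0.9]
grip_width: -0.0
t: 12.7
tool_pos: [0.5887, 0.0251, 0.0575]
ee_rot: [3.142, 0.0, 1.774]
ft_force: [-1.1, 1.0, -0.9]
grip_width: 0.001
```

```bash
python3 -m creep '[-1,0,0,0,0,0,1, -2,0,0,0,0,0,1, -3,0,0,0,0,0,1, -4,0,0,0,0,0,1, -4,0,0,0,0,0,1]'
python3 -m creep '[-1,0,0,0,0,0,1, -1.5,0,0,0,0,0,1, -2,0,0,0,0,0,1, -2.5,0,0,0,0,0,1, -2.5,0,0,0,0,0,1]'
```

```text
t: 13.2
tool_pos: [0.589, 0.0227, 0.0575]
ee_rot: [-3.141, -0.002, 1.774]
ft_force: [-2.5, 15.6, 3.0]
grip_width: 0.0
t: 13.7
tool_pos: [0.589, 0.0223, 0.0575]
ee_rot: [-3.14, -0.003, 1.774]
ft_force: [-4.0, 32.5, 5.2]
grip_width: -0.001
```

```bash
python3 -m creep '[5,0,0,0,0,0,1, 15,0,0,0,0,0,1, 35,0,-5,0,0,0,1, 60,0,-30,0,0,0,1, 80,0,-60,0,0,0,1]'
python3 -c "
from h import *
go(.5936,.0,.058,1.772)
cv2.imwrite('pics/s10.png',cv2.resize(get_image('scene')[200:350,180:400],None,fx=3.4,fy=3.4,interpolation=cv2.INTER_CUBIC))
im=get_image('top');cv2.imwrite('pics/t10.png',cv2.resize(im[100:290,255:505],None,fx=3.1,fy=3.1,interpolation=cv2.INTER_CUBIC))"
```

```text
t: 14.2
tool_pos: [0.5732, 0.098, 0.1173]
ee_rot: [-3.14, -0.0, 1.773]
ft_force: [0.5, -0.9, -0.3]
grip_width: -0.003
t 14.2 pos [0.5732 0.098  0.1173] rot [-3.1395e+00 -1.0000e-04  1.7735e+00] F [ 0.5 -0.9 -0.3] w -0.003 q [ 0.06  0.6   1.8  -0.    0.75 -0.15]
-> d mm [-100.1    0.4   59.3] rotvec [-0.0021 -0.0001  0.0015]
```

View pics/s10.png

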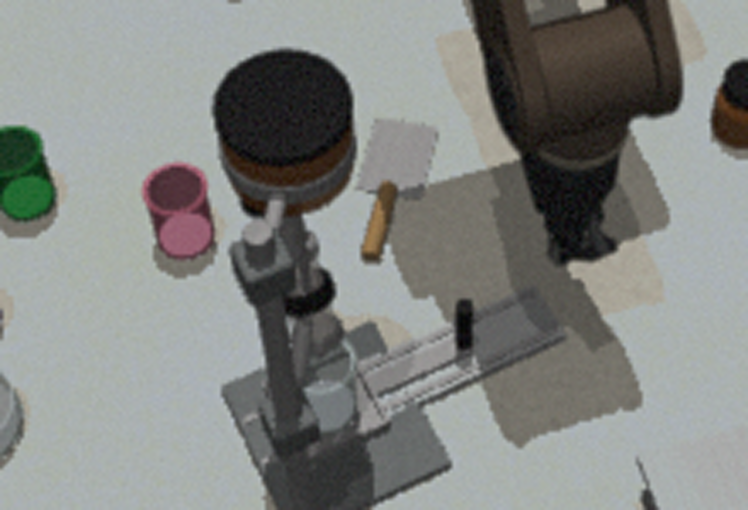

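View pics/t10.png

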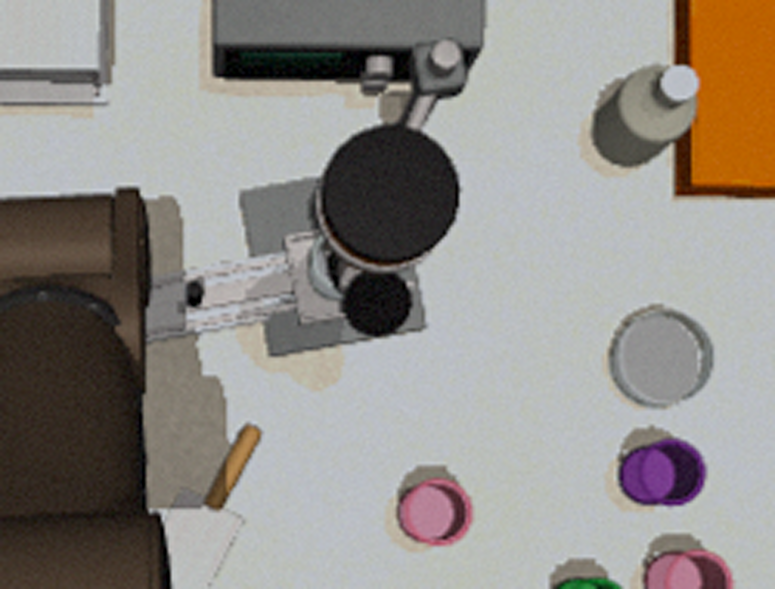

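```bash
python3 -m creep '[-1,-25,-36,0,0,-0.13,1, -2,-50,-72,0,0,-0.26,1, -3,-75,-108,0,0,-0.39,1, -4,-100,-144,0,0,-0.52,1, -5,-124,-180,0,0,-0.65,1]'
python3 -c "
from h import *
go(.44,-.165,.33,1.5708+1.772)"
```

```text
t: 14.8
tool_pos: [0.4523, 0.0666, 0.2984]
ee_rot: [-3.141, 0.0, 2.429]
ft_force: [-0.2, 0.1, -0.0]
grip_width: 0.001
t 14.8 pos [0.4523 0.0666 0.2984] rot [-3.1412e+00  2.0000e-04  2.4287e+00] F [-0.2  0.1 -0. ] w 0.001 q [ 0.    0.2   1.89 -0.    1.05 -0.86]
-> d mm [-142.2 -183.2  -31.5] rotvec [-4.000e-04 -0.000e+00 -9.141e-01]
```

```bash
python3 -m creep '[-28,-36,-6,0,0,-0.14,1, -56,-73,-12,0,0,-0.28,1, -85,-110,-18,0,0,-0.42,1, -113,-146,-24,0,0,-0.56,1, -142,-183,-31,0,0,-0.7,1]'
python3 -m creep '[0,0,0,0,0,-0.1,1, 0,0,0,0,0,-0.21,1, 0,0,0,0,0,-0.21,1, 0,0,0,0,0,-0.21,1, 0,0,0,0,0,-0.21,1]'
python3 -c "
from h import *
go(.44,-.165,.33,1.5708+1.772)
k=K('wrist');np.save('w11.npy',np.array([*k[:3],*k[3].ravel()]))
cv2.imwrite('pics/w11.png',get_image('wrist'))"
```

```text
t: 15.3
tool_pos: [0.4411, -0.1454, 0.3254]
ee_rot: [-3.141, 0.0, 3.069]
ft_force: [0.9, 0.4, -0.4]
grip_width: -0.001
t: 15.8
tool_pos: [0.4416, -0.1433, 0.3254]
ee_rot: [-3.141, -0.0, -3.011]
ft_force: [-0.4, 0.3, 0.1]
grip_width: -0.002
t 15.8 pos [ 0.4416 -0.1433  0.3254] rot [-3.1415e+00 -1.0000e-04 -3.0112e+00] F [-0.4  0.3  0.1] w -0.002 q [-0.46  0.18  1.83 -0.    1.13 -2.16]
-> d mm [  4.4 -21.3  -4.6] rotvec [-0.0001 -0.0001 -0.0709]
```

View pics/w11.png

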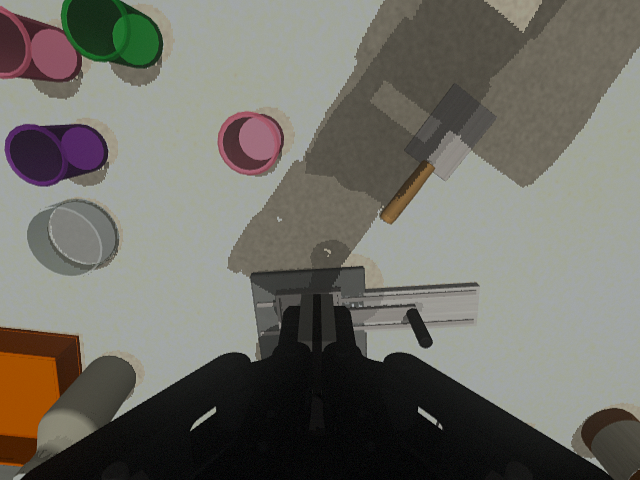

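```bash
cat >> h.py <<'E'
PSI=np.radians(11.5)
xd=np.array([np.cos(PSI),np.sin(PSI),0]); yd=np.array([-np.sin(PSI),np.cos(PSI),0]); zz=np.array([0,0,1.])
n=-np.sin(np.radians(28))*xd+np.cos(np.radians(28))*zz
Rp=R.from_matrix(np.array([np.cross(yd,-n),yd,-n]).T)
E
python3 -c "
from h import *
P=np.array([.5565,-.141,.265])
print(n,(P+n*.112).round(4))
go(*(P+n*.15),0,Rt=Rp)
for q in [P,P+[0,0,0]]: print(proj('scene',q),proj('top',q))
"
```

```text
[-0.46004678 -0.09359758  0.88294759] [ 0.505  -0.1515  0.3639]
t 15.85 pos [ 0.4416 -0.1433  0.3254] rot [-3.1415e+00 -1.0000e-04 -3.0106e+00] F [ 0.1 -0.6 -0.5] w 0.005 q [-0.46  0.18  1.83 -0.    1.13 -2.16]
-> d mm [-43.9 -17.7 -72. ] rotvec [-0.0172 -0.4886 -0.0683]
[259.19472316 255.41214394] [376.83594859 196.11852444]
[259.19472316 255.41214394] [376.83594859 196.11852444]
```

```bash
python3 -m creep '[-5,-4,-20,-0.004,-0.1,-0.014,1, -15,-8,-40,-0.008,-0.2,-0.028,1, -25,-12,-60,-0.012,-0.3,-0.042,1, -35,-16,-72,-0.016,-0.4,-0.056,1, -44,-18,-72,-0.017,-0.489,-0.068,1]'
python3 -c "
from h import *
P=np.array([.5565,-.141,.265])
go(*(P+n*.15),0,Rt=Rp)
k=K('wrist');np.save('w12.npy',np.array([*k[:3],*k[3].ravel()]))
cv2.imwrite('pics/w12.png',get_image('wrist'))
cv2.imwrite('pics/s12.png',get_image('scene'))"
```

```text
t: 16.35
tool_pos: [0.4883, -0.1557, 0.3996]
ee_rot: [-3.139, 0.495, -2.939]
ft_force: [-0.1, -0.2, 0.1]
grip_width: 0.002
t 16.35 pos [ 0.4883 -0.1557  0.3996] rot [-3.1386  0.4954 -2.9392] F [-0.1 -0.2  0.1] w 0.002 q [-0.6   0.07  1.84  0.44  0.92 -2.58]
-> d mm [1.6 0.8 1.6] rotvec [-0.0022  0.0067  0.0014]
```

View pics/w12.png

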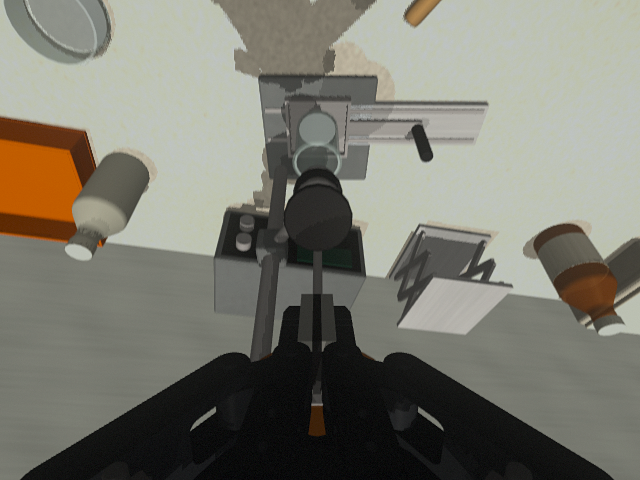

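View pics/s12.png

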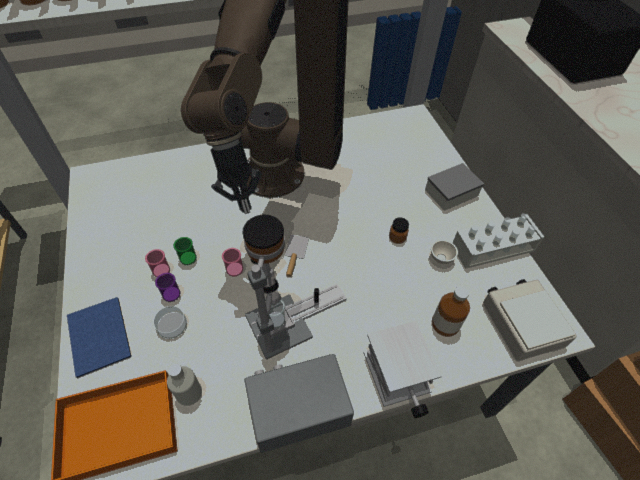

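```bash
python3 - <<'E'
from h import *
im=cv2.imread("pics/w12.png")
cv2.imwrite("pics/w12c.png",cv2.resize(im[70:320,230:410],None,fx=3.3,fy=2.4*1.0,interpolation=cv2.INTER_CUBIC) if 0 else cv2.resize(im[130:310,240:400],None,fx=3.3,fy=3.3,interpolation=cv2.INTER_CUBIC))
E
```

```text
(no output)
```

View pics/w12c.png

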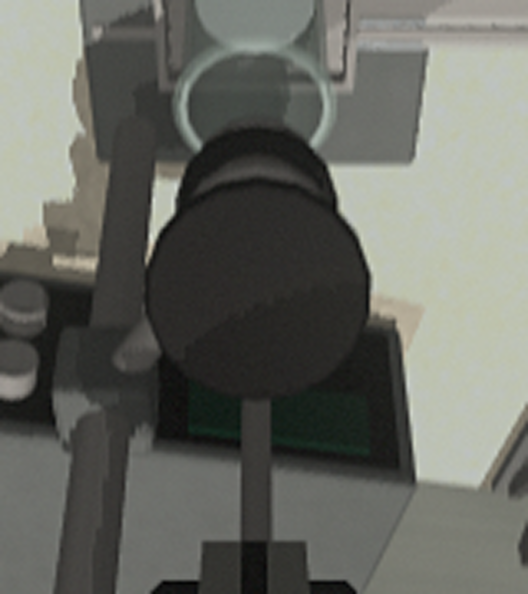

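```bash
python3 - <<'E'
from h import *
a=np.load("w12.npy");k=(a[0],a[1],a[2],a[3:].reshape(4,4))
for z in (.26,.265,.27):
    P=pz("",318.1,217.2,z,k); print(P.round(4), "depth",(k[3][:3,:3].T@(P-k[3][:3,3]))[2].round(4))
# edges
P=pz("",318.1,217.2,.265,k); O=np.array([.588,-.1336,0]); d=P-O; print("disp",d@xd,d@yd)
def D(u,v): return 240+u/3.3-.35,130+v/3.3-.35
# intersect edges with plane through P normal n
for e in [(147,289),(371,289),(259,180),(259,398)]:
    f,cx,cy,T=k;u,v=D(*e);dd=T[:3,:3]@np.array([(u-cx)/f,(v-cy)/f,1]);o=T[:3,3];X=o+dd*((P-o)@n)/(dd@n);r=X-P;print(e,(r@yd).round(4),(r@np.cross(yd,-n)).round(4))
E
```

```text
[ 0.5567 -0.1405  0.26  ] depth 0.288
[ 0.552  -0.1415  0.265 ] depth 0.281
[ 0.5472 -0.1425  0.27  ] depth 0.274
disp -0.036899647618745854 -0.0005920833789530923
(147, 289) -0.026 -0.0001
(371, 289) 0.026 0.0
(259, 180) -0.0 0.0255
(259, 398) 0.0001 -0.0272
```

```bash
python3 -c "
from h import *
P=np.array([.5525,-.1413,.2645])
go(*(P+n*.062),0,Rt=Rp)"
```

```text
t 16.45 pos [ 0.4872 -0.1555  0.3973] rot [ 3.1408  0.4901 -2.9417] F [-0.5  0.7 -0.5] w -0.003 q [-0.6   0.07  1.84  0.44  0.92 -2.58]
-> d mm [ 3.4  0.8 86.6] rotvec [ 0.0004  0.0014 -0.0007]
```

```bash
python3 -m creep '[1,0,20,0,0,0,1, 2,1,40,0,0,0,1, 3,1,60,0,0,0,1, 3,1,77,0,0,0,1, 3,1,86,0,0,0,1]'
python3 -c "
from h import *
P=np.array([.5525,-.1413,.2645])
go(*(P+n*.022),0,Rt=Rp)
k=K('wrist');np.save('w13.npy',np.array([*k[:3],*k[3].ravel()]))
cv2.imwrite('pics/w13.png',get_image('wrist'))
cv2.imwrite('pics/s13.png',cv2.resize(get_image('scene')[130:340,150:400],None,fx=2.8,fy=2.8,interpolation=cv2.INTER_CUBIC))"
```

```text
t: 16.95
tool_pos: [0.5245, -0.1462, 0.3187]
ee_rot: [3.14, 0.486, -2.94]
ft_force: [-0.3, 0.5, -0.7]
grip_width: 0.005
t 16.95 pos [ 0.5245 -0.1462  0.3187] rot [ 3.1395  0.4858 -2.9402] F [-0.3  0.5 -0.7] w 0.005 q [-0.53  0.2   1.91  0.49  0.72 -2.63]
-> d mm [ 0.3 -0.8 39.2] rotvec [ 0.0024 -0.0029  0.0006]
```

View pics/w13.png

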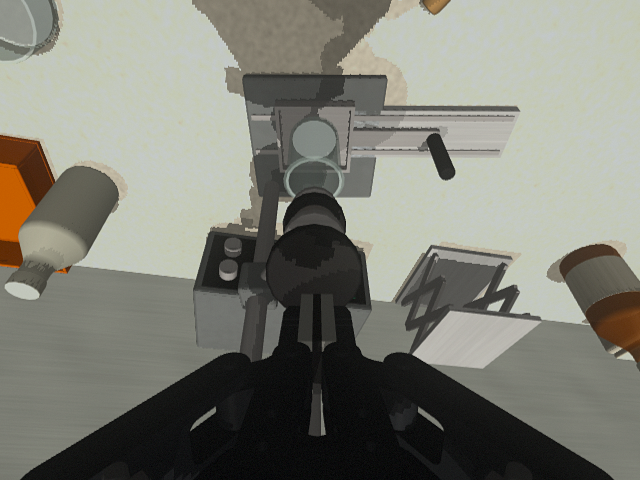

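View pics/s13.png

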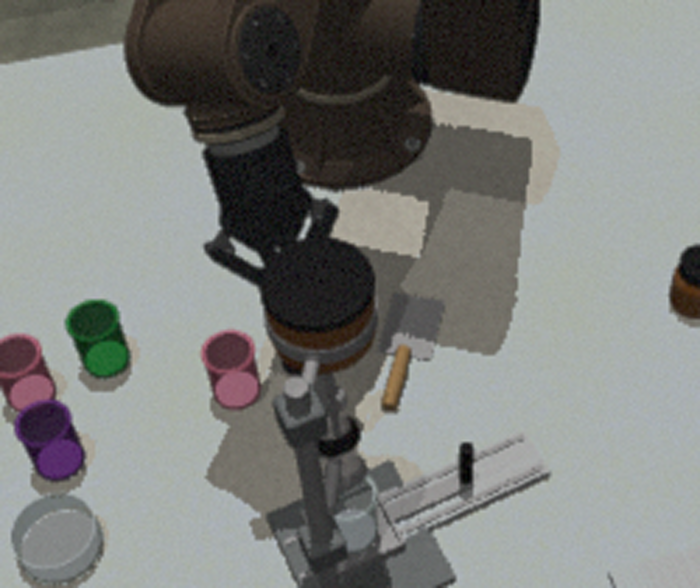

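```bash
python3 -m creep '[0,0,0,0,0,0.06,1, 0,0,0,0,0,0.12,1, 0,-1,8,0,0,0.15,1, 0,-1,18,0,0,0.15,1, 0,-1,25,0,0,0.15,1]'
python3 -c "
from h import *
P=np.array([.5525,-.1413,.2645])
go(*(P+n*.022),0,Rt=Rp)"
```

```text
t: 17.55
tool_pos: [0.5363, -0.1455, 0.2973]
ee_rot: [3.063, 0.483, -3.108]
ft_force: [-0.2, -1.3, 0.0]
grip_width: 0.004
t 17.55 pos [ 0.5363 -0.1455  0.2973] rot [ 3.0627  0.4827 -3.1081] F [-0.2 -1.3  0. ] w 0.004 q [-0.52  0.24  1.92  0.52  0.67 -2.5 ]
-> d mm [ 0.8  0.7 14.8] rotvec [ 7.000e-04 -1.000e-04 -1.479e-01]
```

```bash
cat > st.py <<'E'
from h import *
s=read_state();P=np.array([.5525,-.1413,.2645]);print("t",s["t"],"s_tip mm",((s["tool_pos"]-P)@n*1000-22).round(2),"Fn",(s["ft_force"]@n).round(2),"F",s["ft_force"].round(1),"q6",s["q"][5].round(3))
E
python3 -m creep '[0.5,0.5,3,0,0,0,1, 1,1,6,0,0,0,1, 1,1,9,0,0,0,1, 1,1,11,0,0,0,1, 1,1,13,0,0,0,1]'; python3 st.py
python3 -m creep '[0,0,1,0,0,0,1, 0,0,2,0,0,0,1, 0,0,3,0,0,0,1, 0,0,4,0,0,0,1, 0,0,4,0,0,0,1]';python3 st.py
```

```text
t: 18.05
tool_pos: [0.5412, -0.1433, 0.2862]
ee_rot: [3.062, 0.483, -3.109]
ft_force: [0.3, -0.5, -0.9]
grip_width: -0.0
t 18.05 s_tip mm 2.59 Fn -0.92 F [ 0.3 -0.5 -0.9] q6 -2.512
t: 18.55
tool_pos: [0.543, -0.143, 0.2827]
ee_rot: [3.062, 0.483, -3.109]
ft_force: [0.7, -0.4, -0.1]
grip_width: 0.001
t 18.55 s_tip mm -1.38 Fn -0.36 F [ 0.7 -0.4 -0.1] q6 -2.516
```

```bash
python3 -m creep '[0,0,1,0,0,0,1, 0,0,2,0,0,0,1, 0,0,3,0,0,0,1, 0,0,4,0,0,0,1, 0,0,4,0,0,0,1]';python3 st.py
python3 -m creep '[0,0,1,0,0,0,1, 0,0,2,0,0,0,1, 0,0,3,0,0,0,1, 0,0,4,0,0,0,1, 0,0,4,0,0,0,1]';python3 st.py
```

```text
t: 19.05
tool_pos: [0.5449, -0.1426, 0.2792]
ee_rot: [3.062, 0.483, -3.109]
ft_force: [-1.6, -1.0, 3.1]
grip_width: 0.003
t 19.05 s_tip mm -5.41 Fn 3.56 F [-1.6 -1.   3.1] q6 -2.52
t: 19.55
tool_pos: [0.5467, -0.1422, 0.2756]
ee_rot: [3.062, 0.483, -3.109]
ft_force: [-0.7, 0.0, 2.8]
grip_width: -0.0
t 19.55 s_tip mm -9.46 Fn 2.8 F [-0.7  0.   2.8] q6 -2.524
```

```bash
python3 -c "
from h import *
im=get_image('wrist');cv2.imwrite('pics/w14.png',cv2.resize(im[180:400,200:440],None,fx=2.7,fy=2.7,interpolation=cv2.INTER_CUBIC))
cv2.imwrite('pics/t14.png',cv2.resize(get_image('top')[100:290,255:505],None,fx=3.1,fy=3.1,interpolation=cv2.INTER_CUBIC))"
```

```text
(no output)
```

View pics/w14.png

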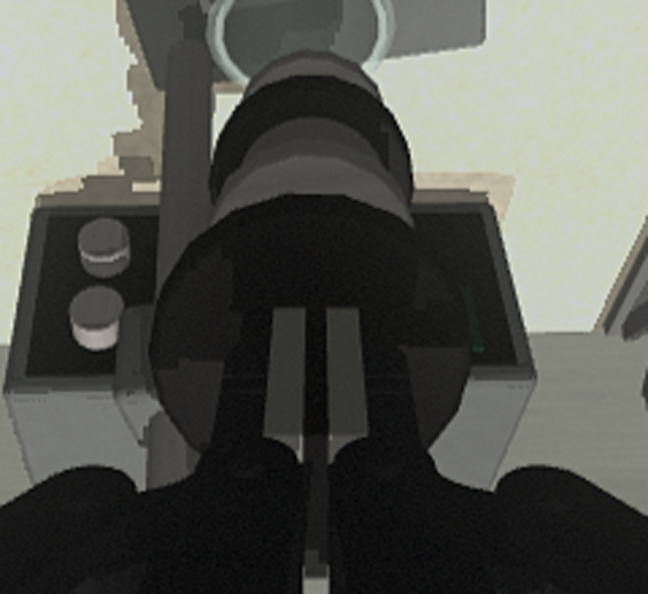

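View pics/t14.png

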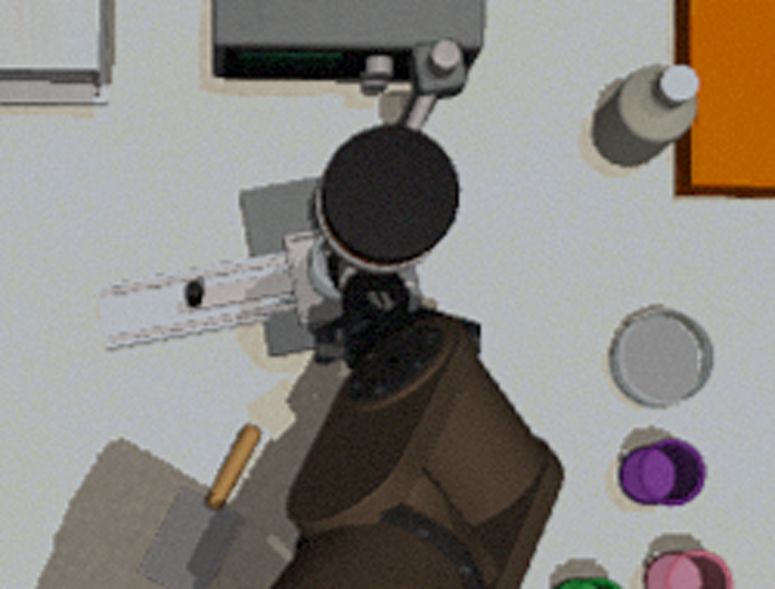

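```bash
python3 -m creep '[0,0,2,0,0,0,1, 0,0,4,0,0,0,1, 0,0,6,0,0,0,1, 0,0,8,0,0,0,1, 0,0,9,0,0,0,1]';python3 st.py
python3 -m creep '[0,0,1,0,0,0,1, 0,0,2,0,0,0,1, 0,0,3,0,0,0,1, 0,0,4,0,0,0,1, 0,0,4,0,0,0,1]';python3 st.py
```

```text
t: 20.15
tool_pos: [0.5509, -0.1414, 0.2675]
ee_rot: [3.062, 0.483, -3.109]
ft_force: [-2.4, -1.3, 3.4]
grip_width: 0.004
t 20.15 s_tip mm -18.57 Fn 4.26 F [-2.4 -1.3  3.4] q6 -2.534
t: 20.65
tool_pos: [0.5526, -0.1411, 0.2644]
ee_rot: [3.063, 0.484, -3.109]
ft_force: [-5.6, -1.7, 8.1]
grip_width: 0.0
t 20.65 s_tip mm -22.17 Fn 9.89 F [-5.6 -1.7  8.1] q6 -2.538
```

```bash
python3 -m creep '[0,0,1,0,0,0,1, 0,0,2,0,0,0,1, 0,0,3,0,0,0,1, 0,0,4,0,0,0,1, 0,0,5,0,0,0,1]';python3 st.py
python3 -m creep '[0,0,1,0,0,0,1, 0,0,2,0,0,0,1, 0,0,3,0,0,0,1, 0,0,3.5,0,0,0,1, 0,0,3.5,0,0,0,1]';python3 st.py
```

```text
t: 21.15
tool_pos: [0.5548, -0.1406, 0.2602]
ee_rot: [3.063, 0.484, -3.109]
ft_force: [-8.1, -2.0, 9.7]
grip_width: 0.0
t 21.15 s_tip mm -26.97 Fn 12.47 F [-8.1 -2.   9.7] q6 -2.544
t: 21.65
tool_pos: [0.5564, -0.1403, 0.2572]
ee_rot: [3.063, 0.484, -3.109]
ft_force: [-7.3, -1.6, 11.4]
grip_width: -0.001
t 21.65 s_tip mm -30.35 Fn 13.57 F [-7.3 -1.6 11.4] q6 -2.548
```

```bash
python3 -m creep '[0,0,0.5,0,0,0,1, 0,0,1,0,0,0,1, 0,0,1.5,0,0,0,1, 0,0,2,0,0,0,1, 0,0,2,0,0,0,1]';python3 st.py

```

```text
t: 22.15
tool_pos: [0.5571, -0.1402, 0.256]
ee_rot: [3.063, 0.484, -3.109]
ft_force: [-14.2, -2.2, 17.7]
grip_width: -0.002
t 22.15 s_tip mm -31.69 Fn 22.37 F [-14.2  -2.2  17.7] q6 -2.55
```

```bash
python3 -m creep '[0,0,0.3,0,0,0,1, 0,0,0.5,0,0,0,1, 0,0,0.5,0,0,0,1, 0,0,0.5,0,0,0,1, 0,0,0.5,0,0,0,1]';python3 st.py
python3 -m creep '[0,0,0,0,0,0,1, 0,0,0,0,0,0,1, 0,0,0,0,0,0,1, 0,0,0,0,0,0,1, 0,0,0,0,0,0,1]';python3 st.py

```

```text
t: 22.65
tool_pos: [0.5572, -0.1401, 0.256]
ee_rot: [3.063, 0.485, -3.108]
ft_force: [-19.3, -2.3, 22.7]
grip_width: -0.0
t 22.65 s_tip mm -31.8 Fn 29.12 F [-19.3  -2.3  22.7] q6 -2.551
t: 23.15
tool_pos: [0.5572, -0.1402, 0.2559]
ee_rot: [3.063, 0.485, -3.109]
ft_force: [-17.9, -3.0, 23.0]
grip_width: -0.003
t 23.15 s_tip mm -31.82 Fn 28.83 F [-17.9  -3.   23. ] q6 -2.551
```

```bash
python3 -m creep '[0,0,-3,0,0,0,1, 0,0,-8,0,0,0,1, 0,0,-14,0,0,0,1, 0,0,-20,0,0,0,1, 0,0,-26,0,0,0,1]';python3 st.py
python3 -m creep '[0,0,-6,0,0,0,1, 0,0,-15,0,0,0,1, 0,0,-28,0,0,0,1, 0,0,-44,0,0,0,1, 0,0,-60,0,0,0,1]';python3 st.py
python3 -m creep '[0,0,-20,0,0,0,1, 0,0,-40,0,0,0,1, 0,0,-60,0,0,0,1, 0,0,-75,0,0,0,1, 0,0,-75,0,0,0,1]'
python3 -c "
from h import *
k=K('wrist');np.save('w15.npy',np.array([*k[:3],*k[3].ravel()]))
cv2.imwrite('pics/w15.png',get_image('wrist'));cv2.imwrite('pics/s15.png',cv2.resize(get_image('scene')[130:340,150:400],None,fx=2.8,fy=2.8,interpolation=cv2.INTER_CUBIC))
print(read_state()['tool_pos'])"
```

```text
t: 23.65
tool_pos: [0.5456, -0.1424, 0.2776]
ee_rot: [3.062, 0.483, -3.109]
ft_force: [-0.4, -0.3, 1.7]
grip_width: 0.002
t 23.65 s_tip mm -7.12 Fn 1.69 F [-0.4 -0.3  1.7] q6 -2.521
t: 24.15
tool_pos: [0.5174, -0.148, 0.3313]
ee_rot: [3.062, 0.483, -3.109]
ft_force: [-0.8, -0.4, -0.0]
grip_width: -0.001
t 24.15 s_tip mm 53.74 Fn 0.39 F [-0.8 -0.4 -0. ] q6 -2.471
t: 24.65
tool_pos: [0.483, -0.1553, 0.3987]
ee_rot: [3.065, 0.486, -3.109]
ft_force: [1.2, -0.6, -0.2]
grip_width: -0.005
[ 0.48329613 -0.15508159  0.39660557]
```

View pics/w15.png

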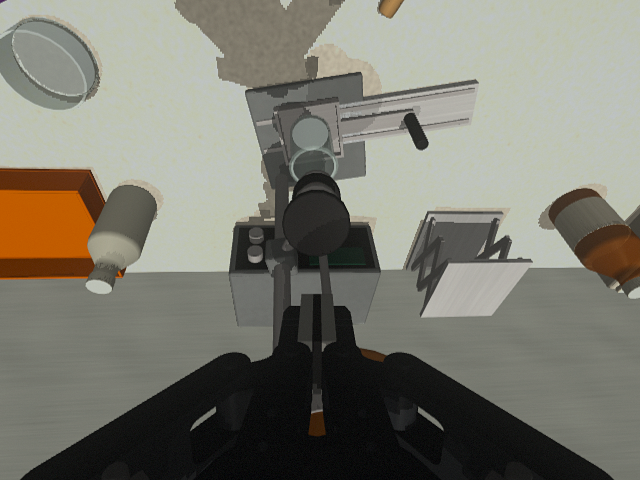

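View pics/s15.png

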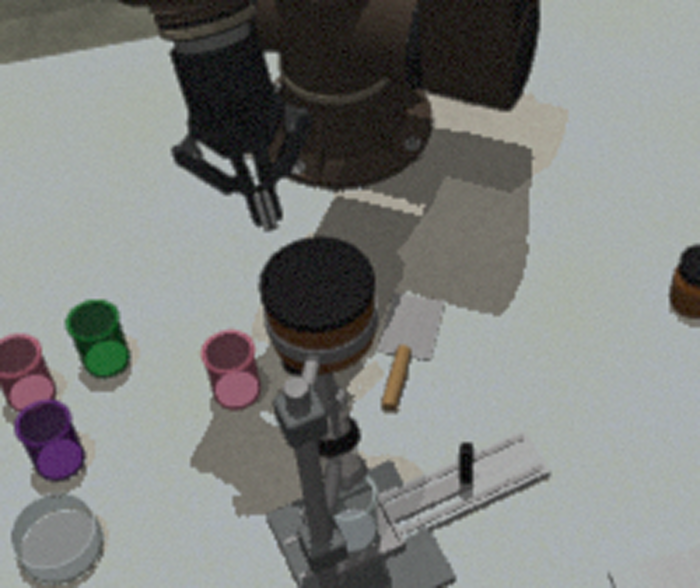

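```bash
python3 - <<'E'
from h import *
a=np.load("w15.npy");k=(a[0],a[1],a[2],a[3:].reshape(4,4))
P=np.array([.5535,-.1412,.2635])
print("rest",proj("",P,k),"pressed",proj("",P-n*.03,k), "sleeve only", proj("",P-n*.01,k))
O=np.array([.588,-.1336,0])
for nm,q in [("tray home c",O+.03*xd+.018*zz),("post home",O+.03*xd+.135*yd+.086*zz),("post 5mm out",O+.03*xd+.14*yd+.086*zz),("rim",O+.03*xd+.098*zz)]: print(nm,proj("",q,k).round(1))
im=cv2.imread("pics/w15.png")
cv2.imwrite("pics/w15c.png",cv2.resize(im[60:270,230:450],None,fx=2.8,fy=2.8,interpolation=cv2.INTER_CUBIC))
E
```

```text
rest [316.04172555 223.60187805] pressed [316.1372357 213.3105582] sleeve only [316.07559271 219.95265594]
tray home c [310.7 130.4]
post home [423. 143.]
post 5mm out [427.1 142.3]
rim [314.5 165.3]
```

View pics/w15c.png

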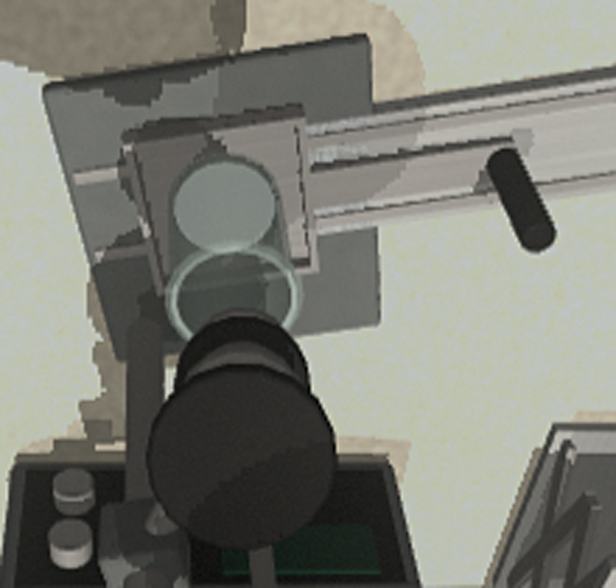

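```bash
python3 -c "
from h import *
a=cv2.imread('pics/top0.png');b=get_image('top');cv2.imwrite('pics/t16.png',b)"
```

```text
(no output)
```

View pics/t16.png

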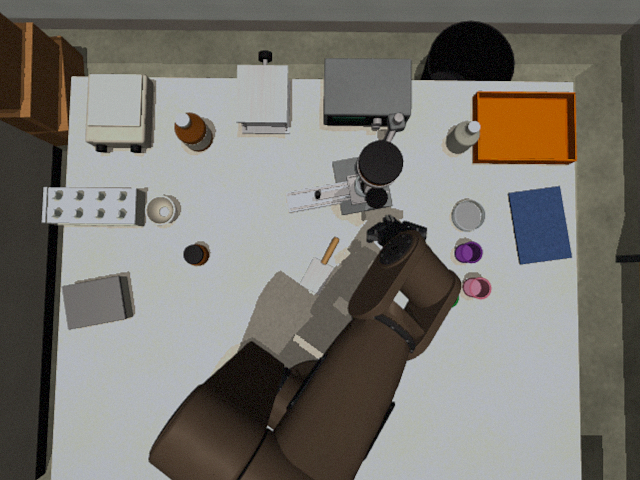

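The dish (468,215), mortar (161,210), jar (196,254) and spatula (320,265) are where they started. The plunger head at (376,197) is back up and the gripper is clear of it.

```bash
python3 -c "
from cell import *
print(close_job(), read_state()['t'])"
```

```text
the job is handed in; nothing more can be done
the job is handed in; nothing more can be done
```

The job is done and handed in after about 25 s of robot time (limit 72 s); handing in reports no verdict.

- **Beaker:** I gripped it from above, set it upright in the pulled-out tray and let go. Contact with the tray floor reached about 18 N before I backed off and opened the gripper.
- **Tray:** I pushed it home by its post with closed fingers until it stopped moving. The push reached about 32 N against the hard stop.
- **Plunger:** With the tool tilted along it, I pressed through the first stop (about 10 N) and the stiffer spring (about 12–14 N) to the second stop. It stayed there for about 1 s at up to 29 N, 29.8 mm in all (contact point known to about 4 mm). I then drew the tool back until the plunger was free.

**Last checks:**
- In the wrist picture the plunger head is within 1 pixel of its rest position.
- The post is within about 1 pixel of where it belongs with the tray home.
- The beaker stands upright under the spout.
- The top picture shows the dish, jar, mortar and spatula where they started, and the gripper touches nothing.

**Disagreements:**
- The top and scene cameras were several mm off the wrist camera, so I used the wrist measurements.
- The plunger head was a few mm lower along its axis than I had estimated.

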